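# Set the stock tags on the craft-tube bins

### The arm

A 6-joint arm with a two-finger parallel gripper is mounted at the origin on the work surface. World frame = base frame: x ahead of the robot, y to its left, z up, the work surface at z = 0. Lengths are in mm, angles in degrees, forces in N, time in s.
With the tool pointing down it reaches from about 350 to 775 mm from the base axis. Payload 7.3 kg.
Tool frame: the origin (TCP) lies at the very end of the fingers, on their centre line; the grasp point (between the pads) lies 19 mm behind it (arm.hold_point_z is the distance from the TCP to the grasp point, in mm); z points along the fingers, y is the line along which they close (so a half turn about z gives the same grasp; the last joint's range is limited). The gripper opens to 92 mm and grips with 3 to 60 N. Pads are 19 mm wide; open, the fingers measure 130 mm over their backs; the gripper's body (75 mm by 190 mm) begins 47 mm behind the grasp point.
Start: joints at [-85.657, 19.595, 87.324, -0, 73.075, -8.365], TCP at [115.514, -512.157, 187.541] pointing down, gripper open.
Joint ranges: [-145.02, 145.02], [-44.19, 115.74], [2.07, 154.8], [-57.11, 237.11], [16.16, 152.29], [-177.93, 177.93]. Speed limits (degrees/s): [147.25, 147.25, 180, 180, 180, 180].

### API

Orientations are given as a 3x3 rotation matrix whose columns are the frame's x, y, z axes.
In Python, from cell import arm, camera gives the robot as it stands. The module is installed in compiled form; this text tells all that it offers.
- The arm moves only by the tool move_arm, never from a script. Its argument "moves" is a list of rows, each an object with "linear": the shift along the tool's x, y, z normalised to -1 to 1, where 1 is 10 cm, a list of three; "twist": the turn about the tool's z normalised to -1 to 1, where 1 is 90 degrees. A call has 1 to 12 rows; each row is the pose to reach, as a shift and turn from the pose commanded when the call began, along the tool's axes at that moment; what a row does not reach only later rows make up. A row lasts 1/10 s, in which the tool goes at most 50 mm and 8.59 degrees, less where a joint would pass 70% of its speed; a pose out of reach is approached as far as the arm can. A call with a number of a shift or a turn outside -1 to 1 is refused whole. A call with a gripper value outside its range is refused whole. "grip" is the finger opening in mm, from 0 to 91.8, set as the call begins (left out, the last holds). The fingers move at their own pace and stop on an object; "grip_force" is the grip in N (left out, the last holds). Time passes only in rows, so rows that repeat a pose let the fingers close. It gives the time, the measured TCP pose, the force, the opening and the grip force at its end, in the units of the state.
- arm.sense(): the state, without advancing time (a new reading comes with each control period).
- camera(name): name is "side" or "top"; returns a dict with "img" (420x560x3 uint8, blue, green, red), "range_z" (420x560 float32, mm along the optical axis (not along the pixel's ray), 0 where there is no reading), "fx", "fy", "cx", "cy" (pixels), "world_to_cam" (4x4, takes a point from world to camera coordinates). Camera axes: x right, y down, z forward; pixel columns grow to the right and rows downward; lengths in mm; the calibration is good to about 2 mm. A picture is of the moment at which its call begins.
- arm.close_job(): hands the job in; it is judged then, once.
The state is a dict: "time_s": time; "joints": joint angles; "joint_velocities": joint speeds; "joint_torque": joint torques, N m; "tcp_pos": TCP position; "tool_rot": TCP orientation; "force": force on the tool from outside, world axes, zero at the start; "torque": the same for the moment, N m; "gripper_width": finger opening in mm; "gripper_force": force on a finger pad.
Only numpy, scipy, OpenCV 4.12 (cv2) and the standard library are available. Lean on these libraries where they do the work, as an engineer would, in place of code of your own. Each camera call takes 0.05 s, during which the arm holds its last target. There are 200 camera calls.

### The job

Set the tip-over tags on the four supply bins to match the stock: push tags over so that each full bin (four cardboard tubes) has its tag leaning over its own tray with the disc face up, and every bin holding fewer tubes has its tag leaning away from the tray with the plain face up. Only push the tags with the fingers; leave the tubes and the other things on the table where they stand.

Things in the scene. Friction and masses are not known exactly. Their poses are not given: they have to be found in the camera images.
- board: White base board lying on the table, 220 x 500 x 12 mm (x, y, z). Origin: centre of its underside. The four bins stand on it in a row along its y axis, about 118 mm apart, in any order. Fixed.
- bin_1: Grey bin fixed on the board: an open tray 100 x 102 mm (x, y), 55 mm high, walls and floor 4 mm, with an upright panel (6 mm thick, 90 mm wide) on the robot's side at x = -72 mm. Origin: centre of the tray's underside, 12 mm above the table; x points away from the robot, z up. Its tag's hinge line lies along y at x = -72, z = 103 mm (115 mm above the table).
- tag_1 (a joint): Tip-over tag on bin_1's panel: white plate 60 mm wide (bin's y), 4 mm thick, 35 g, swinging freely. 0 = upright; +0.65 rad = stop, leaning over its own tray, the face with the raised black disc (36 mm across, 2 mm thick) up; -0.65 rad = stop, leaning away from the tray, towards the robot, plain face up. Pushed well past upright it falls on to the other stop by its weight and rests there.
- edge_1 (a point): Middle of the free edge of bin_1's tag, 60 mm from the hinge line; at either stop it is 36 mm out from the hinge line and 48 mm above it. Swinging to upright the edge rises 12 mm: a finger pushing it should rise along, as grippy fingertips can jam it if pushed level.
- bin_2: Grey bin fixed on the board: an open tray 100 x 102 mm (x, y), 55 mm high, walls and floor 4 mm, with an upright panel (6 mm thick, 90 mm wide) on the robot's side at x = -72 mm. Origin: centre of the tray's underside, 12 mm above the table; x points away from the robot, z up. Its tag's hinge line lies along y at x = -72, z = 103 mm (115 mm above the table).
- tag_2 (a joint): Tip-over tag on bin_2's panel: white plate 60 mm wide (bin's y), 4 mm thick, 35 g, swinging freely. 0 = upright; +0.65 rad = stop, leaning over its own tray, the face with the raised black disc (36 mm across, 2 mm thick) up; -0.65 rad = stop, leaning away from the tray, towards the robot, plain face up. Pushed well past upright it falls on to the other stop by its weight and rests there.
- edge_2 (a point): Middle of the free edge of bin_2's tag, 60 mm from the hinge line; at either stop it is 36 mm out from the hinge line and 48 mm above it. Swinging to upright the edge rises 12 mm: a finger pushing it should rise along, as grippy fingertips can jam it if pushed level.
- bin_3: Grey bin fixed on the board: an open tray 100 x 102 mm (x, y), 55 mm high, walls and floor 4 mm, with an upright panel (6 mm thick, 90 mm wide) on the robot's side at x = -72 mm. Origin: centre of the tray's underside, 12 mm above the table; x points away from the robot, z up. Its tag's hinge line lies along y at x = -72, z = 103 mm (115 mm above the table).
- tag_3 (a joint): Tip-over tag on bin_3's panel: white plate 60 mm wide (bin's y), 4 mm thick, 35 g, swinging freely. 0 = upright; +0.65 rad = stop, leaning over its own tray, the face with the raised black disc (36 mm across, 2 mm thick) up; -0.65 rad = stop, leaning away from the tray, towards the robot, plain face up. Pushed well past upright it falls on to the other stop by its weight and rests there.
- edge_3 (a point): Middle of the free edge of bin_3's tag, 60 mm from the hinge line; at either stop it is 36 mm out from the hinge line and 48 mm above it. Swinging to upright the edge rises 12 mm: a finger pushing it should rise along, as grippy fingertips can jam it if pushed level.
- bin_4: Grey bin fixed on the board: an open tray 100 x 102 mm (x, y), 55 mm high, walls and floor 4 mm, with an upright panel (6 mm thick, 90 mm wide) on the robot's side at x = -72 mm. Origin: centre of the tray's underside, 12 mm above the table; x points away from the robot, z up. Its tag's hinge line lies along y at x = -72, z = 103 mm (115 mm above the table).
- tag_4 (a joint): Tip-over tag on bin_4's panel: white plate 60 mm wide (bin's y), 4 mm thick, 35 g, swinging freely. 0 = upright; +0.65 rad = stop, leaning over its own tray, the face with the raised black disc (36 mm across, 2 mm thick) up; -0.65 rad = stop, leaning away from the tray, towards the robot, plain face up. Pushed well past upright it falls on to the other stop by its weight and rests there.
- edge_4 (a point): Middle of the free edge of bin_4's tag, 60 mm from the hinge line; at either stop it is 36 mm out from the hinge line and 48 mm above it. Swinging to upright the edge rises 12 mm: a finger pushing it should rise along, as grippy fingertips can jam it if pushed level.
- four_a: Four cardboard tubes, each 40 mm across and 80 mm high, banded into one 2 x 2 bundle, 80 x 80 mm, 72 g: this makes a bin full. Standing loose in one of the four bins (whichever is nearest horizontally), tops 96 mm above the table. Origin: centre of the underside, between the four tubes.
- four_b: Four cardboard tubes, each 40 mm across and 80 mm high, banded into one 2 x 2 bundle, 80 x 80 mm, 72 g: this makes a bin full. Standing loose in one of the four bins (whichever is nearest horizontally), tops 96 mm above the table. Origin: centre of the underside, between the four tubes.
- two_c: Two cardboard tubes, each 40 mm across and 80 mm high, banded side by side, 40 x 80 mm, 36 g: a bin with these is not full. Standing loose in one of the four bins (whichever is nearest horizontally), tops 96 mm above the table. Origin: centre of the underside, between the two tubes.
- one_d: A single cardboard tube, 40 mm across and 80 mm high, 18 g: a bin with it alone is not full. Standing loose in one of the four bins (whichever is nearest horizontally), tops 96 mm above the table. Origin: centre of the underside.
- glue: Bystander: white glue bottle with blue cap, 52 mm across, 115 mm high, standing on the table beside the board. Origin: centre of its underside.
- tape: Bystander: roll of paper tape lying flat on the table, 90 mm across, 24 mm high. Origin: centre of its underside.
- cup: Bystander: white cup, 72 mm across the rim, 75 mm high, standing on the table. Origin: centre of its underside.
There are look-alikes about, which are no part of the job. Leave any pink look-alike of the four_a alone.

How it is judged:
By the outcome, as a careful person would: the job done as asked, in the order asked, and still so for the second after the job is handed in, with the robot touching nothing.
It also fails if it takes over 45 s, if anything falls off the work surface, if the arm or the gripper's body presses on something with over 40 N, if the wrist force passes 120 N, or if a joint passes its speed limit or range.

## Working session

There is one attempt and no reset: what is moved stays moved. The work goes in short steps, Python scripts to look and compute and a tool call to move; the robot and the scene stay as the last step left them, time stands still between calls to the robot, and variables do not carry over. Pictures are saved under pics/ and viewed, at most 10 in all, crops included, and the job is handed in when it is done.

Besides the shell and the picture viewer there is one more tool, called after ">>>" as name([rows], argument=value, ...), one row to a line, values as JSON. move_arm: Moves the arm, as the interface text tells. Scaled input: -1 to 1 covers 10 cm each way for a shift and 90 degrees each way for a turn. Its arguments: {"type":"object","properties":{"moves":{"type":"array","items":{"type":"object","properties":{"linear":{"type":"array","items":{"type":"number","minimum":-1,"maximum":1}},"twist":{"type":"number","minimum":-1,"maximum":1}}}},"grip":{"type":"number"},"grip_force":{"type":"number"}},"required":["moves"]}

```bash
mkdir -p pics
cat > h.py <<'E'
import numpy as np, cv2
from cell import arm, camera
def cloud(c):
    z=c["range_z"]; v,u=np.mgrid[:z.shape[0],:z.shape[1]]
    P=np.stack([(u-c["cx"])/c["fx"]*z,(v-c["cy"])/c["fy"]*z,z,np.ones_like(z)],-1)
    W=P@np.linalg.inv(c["world_to_cam"]).T
    W=W[...,:3]; W[z==0]=np.nan
    return W
E
python3 - <<'E'
from h import *
for n in("top","side"):
    c=camera(n); cv2.imwrite(f"pics/{n}1.png",c["img"]); np.save(n+"1.npy",cloud(c)); print(n,c["fx"],np.linalg.inv(c["world_to_cam"])[:3].round(2).tolist())
print(arm.sense()["tcp_pos"],np.round(arm.sense()["tool_rot"],3).tolist(),arm.sense()["time_s"])
E
```

```text
top 517.4661176780845 [[-0.01, -0.99, 0.14, 415.55], [-1.0, 0.01, -0.0, 26.62], [-0.0, -0.14, -0.99, 1346.24]]
side 460.6875093017407 [[-0.99, -0.11, 0.1, 481.73], [-0.15, 0.76, -0.64, 731.64], [-0.0, -0.64, -0.76, 992.03]]
[ 115.48789731 -511.71181108  186.92290859] [[0.976, 0.22, -0.0], [0.22, -0.976, 0.001], [0.0, -0.001, -1.0]] 0.1
```

View pics/top1.png

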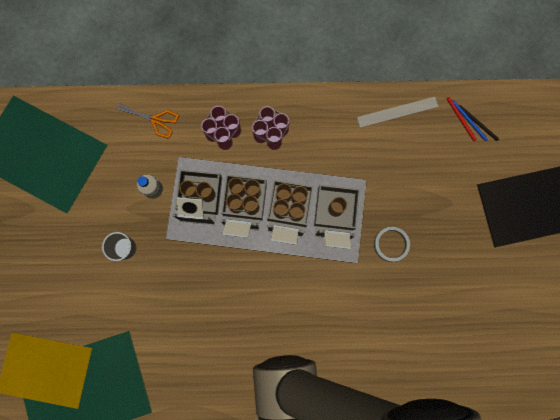

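View pics/side1.png

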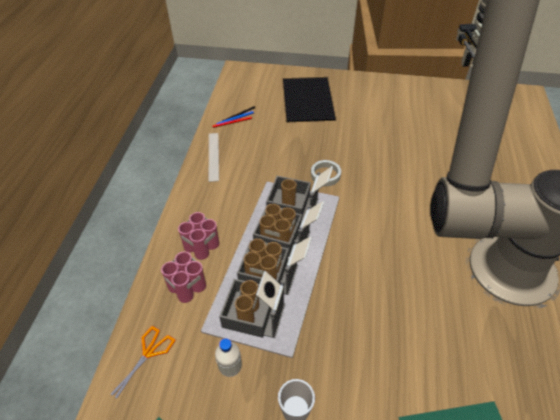

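The top view shows four bins. Leftmost (198,190) has two tubes and its tag is disc up at (189,207). The next two, (244,197) and (290,202), each have four brown tubes with plain tags at (237,229) and (285,235). The rightmost (337,208) has one tube and a plain tag at (337,240), which is already right. The pink bundles at (221,125) and (270,127) are look-alikes standing outside the bins. So the leftmost tag goes towards the robot, and the two middle tags go over their trays.

Run:
```python
from h import *
im=cv2.imread("pics/top1.png"); W=np.load("top1.npy")
cv2.imwrite("pics/crop.png",cv2.resize(im[150:270,160:375],None,fx=3.6,fy=3.6,interpolation=cv2.INTER_CUBIC))
m=((W[...,2]>116)&(W[...,2]<175)); m[:150]=0;m[270:]=0;m[:,:165]=0;m[:,375:]=0
n,l,s,c=cv2.connectedComponentsWithStats(m.astype(np.uint8))
for i in range(1,n):
    if s[i,4]<60: continue
    P=W[l==i]; print(s[i].tolist(),c[i].round(),P.mean(0).round(),P.min(0).round(),P.max(0).round())
    hi=P[P[:,2]>np.percentile(P[:,2],85)]; print("  top edge",hi.mean(0).round(1), "rect",cv2.minAreaRect(P[:,:2].astype(np.float32)))
b=(W[...,2]>6)&(W[...,2]<18); b[:150]=0;b[270:]=0;b[:,:160]=0;b[:,370:]=0
n,l,s,c=cv2.connectedComponentsWithStats(b.astype(np.uint8)); i=1+s[1:,4].argmax()
print("board",cv2.minAreaRect(W[l==i][:,:2].astype(np.float32)))
```

```text
[177, 197, 27, 22, 481] [190. 207.] [589. 231. 141.] [565. 200. 116.] [611. 263. 166.]
  top edge [604.4 229.5 161. ] rect ((587.642822265625, 231.87042236328125), (61.17483901977539, 41.569793701171875), 84.6368179321289)
[223, 220, 29, 18, 387] [237. 228.] [538. 120. 141.] [515.  88. 116.] [561. 151. 166.]
  top edge [521.7 123.  162. ] rect ((539.2846069335938, 121.91401672363281), (62.720733642578125, 40.695316314697266), 81.91584777832031)
[271, 225, 28, 20, 391] [285. 235.] [521.   9. 141.] [497. -24. 116.] [546.  41. 167.]
  top edge [505.3  11.2 162.3] rect ((522.5344848632812, 8.510665893554688), (59.750144958496094, 41.18449401855469), 79.64151763916016)
[324, 230, 32, 19, 411] [338. 239.] [ 509. -115.  140.] [ 487. -159.  116.] [533. -83. 167.]
  top edge [ 492.2 -113.3  162.3] rect ((508.8484802246094, -120.25426483154297), (73.88648223876953, 41.13724899291992), 82.7906265258789)
board ((600.8612060546875, 53.99101257324219), (502.7846984863281, 220.978271484375), 82.1431655883789)
```

View pics/crop.png

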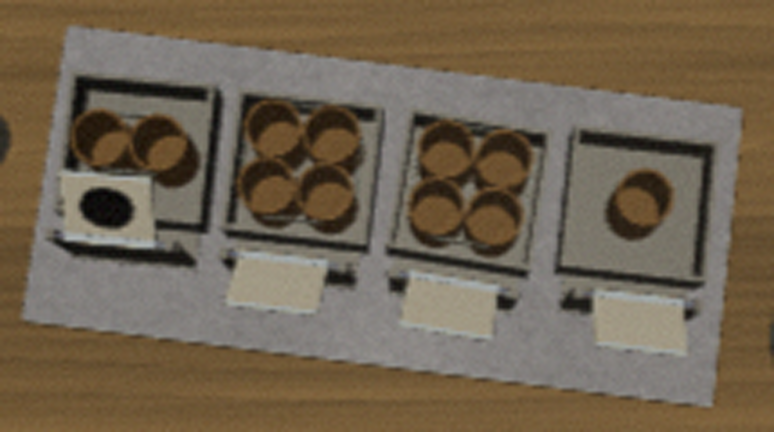

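The crop confirms it: tags A (disc up, two tubes), B and C (plain, full bins) and D (plain, one tube, stays). I'll close the fingers, rise, and align the tool with the board (yaw -7.9°, which is a twist of about +0.229).

>>> move_arm([
  {"linear":[0,0,-0.2],"twist":0.05},
  {"linear":[0.2,-0.1,-0.4],"twist":0.13},
  {"linear":[0.5,-0.4,-0.4],"twist":0.2},
  {"linear":[0.8,-0.7,-0.4],"twist":0.229},
  {"linear":[1,-0.9,-0.4],"twist":0.229},
  {"linear":[1,-0.9,-0.4],"twist":0.229},
], grip=0)

```text
time_s: 0.7
tcp_pos: [194.6, -399.5, 227.6]
tool_rot: [[0.991, -0.134, 0.0], [-0.134, -0.991, 0.001], [0.0, -0.001, -1.0]]
force: [0.8, -0.3, -0.7]
gripper_width: 48.1
gripper_force: 0.0
```

>>> move_arm([
  {"linear":[0.3,-0.3,0]},
  {"linear":[0.6,-0.6,0]},
  {"linear":[0.9,-0.9,0]},
  {"linear":[1,-1,0]},
])

```text
schema error: expected keys linear, twist
```

>>> move_arm([
  {"linear":[0.2,-0.3,0]},
  {"linear":[0.4,-0.6,0]},
  {"linear":[0.5,-0.9,0]},
  {"linear":[0.6,-1,0]},
])

```text
schema error: expected keys linear, twist
```

```bash
cat > g.py <<'E'
from h import *
s=arm.sense();p=s["tcp_pos"];R=s["tool_rot"]
print(s["time_s"],p.round(1),np.round(R,3).tolist(),s["gripper_width"],s["force"])
for n,q in dict(A=(570,234),B=(557,119),C=(540,7)).items(): print(n,(R.T@(np.array([*q,163])-p)).round(1))
E
python3 g.py
```

```text
0.7 [ 194.6 -399.5  227.6] [[0.991, -0.134, 0.0], [-0.134, -0.991, 0.001], [0.0, -0.001, -1.0]] 48.08902770551534 [ 0.76836229 -0.31207154 -0.74816173]
A [ 286.8 -678.1   65.5]
B [ 289.4 -562.4   65.4]
C [ 287.6 -449.1   65.2]
```

>>> move_arm([
  {"linear":[0.3,-0.3,0],"twist":0},
  {"linear":[0.6,-0.6,0],"twist":0},
  {"linear":[0.9,-0.9,0],"twist":0},
  {"linear":[1,-1,0],"twist":0},
])

```text
time_s: 1.1
tcp_pos: [308.0, -315.6, 227.3]
tool_rot: [[0.991, -0.135, 0.0], [-0.135, -0.991, 0.001], [0.0, -0.001, -1.0]]
force: [0.2, -0.4, 0.1]
gripper_width: 16.5
gripper_force: 0.0
```

>>> move_arm([
  {"linear":[0.2,-0.3,0],"twist":0},
  {"linear":[0.4,-0.6,0],"twist":0},
  {"linear":[0.5,-0.9,0],"twist":0},
  {"linear":[0.5,-1,0],"twist":0},
])

```text
time_s: 1.5
tcp_pos: [370.3, -223.5, 227.2]
tool_rot: [[0.991, -0.135, -0.0], [-0.135, -0.991, 0.001], [-0.0, -0.001, -1.0]]
force: [-0.2, -0.9, 0.4]
gripper_width: 0.5
gripper_force: 0.0
```

>>> move_arm([
  {"linear":[0.2,-0.3,0],"twist":0},
  {"linear":[0.4,-0.6,0],"twist":0},
  {"linear":[0.5,-0.9,0],"twist":0},
  {"linear":[0.5,-1,0],"twist":0},
])

```text
time_s: 1.9
tcp_pos: [433.4, -131.8, 227.2]
tool_rot: [[0.991, -0.136, -0.0], [-0.136, -0.991, 0.0], [-0.0, -0.0, -1.0]]
force: [-0.0, -1.5, -0.7]
gripper_width: 0.7
gripper_force: 0.0
```

>>> move_arm([
  {"linear":[0,-0.3,0],"twist":0},
  {"linear":[0,-0.6,0],"twist":0},
  {"linear":[0,-0.9,0],"twist":0},
  {"linear":[0,-1,0],"twist":0},
])

```text
time_s: 2.3
tcp_pos: [446.1, -33.0, 227.4]
tool_rot: [[0.991, -0.136, -0.0], [-0.136, -0.991, -0.0], [-0.0, 0.0, -1.0]]
force: [0.1, 0.4, 0.5]
gripper_width: 0.4
gripper_force: 0.0
```

```bash
python3 g.py
```

```text
2.3 [446.1 -33.  227.4] [[0.991, -0.136, -0.0], [-0.136, -0.991, -0.0], [-0.0, 0.0, -1.0]] 0.3659861163181086 [0.13894081 0.35081475 0.50986232]
A [  86.3 -281.4   64.4]
B [  89.1 -165.7   64.4]
C [ 87.5 -52.4  64.4]
```

>>> move_arm([
  {"linear":[0,-0.4,0],"twist":0},
  {"linear":[0,-0.52,0.3],"twist":0},
  {"linear":[0,-0.52,0.6],"twist":0},
  {"linear":[0,-0.52,0.77],"twist":0},
  {"linear":[0,-0.52,0.77],"twist":0},
])

```text
time_s: 2.8
tcp_pos: [451.8, 16.7, 148.4]
tool_rot: [[0.99, -0.138, -0.005], [-0.138, -0.99, -0.0], [-0.005, 0.001, -1.0]]
force: [-0.1, -0.4, -0.2]
gripper_width: 0.1
gripper_force: 0.0
```

>>> move_arm([
  {"linear":[0.25,0,0],"twist":0},
  {"linear":[0.36,0,0],"twist":0},
  {"linear":[0.41,0,-0.01],"twist":0},
  {"linear":[0.46,0,-0.045],"twist":0},
  {"linear":[0.52,0,-0.075],"twist":0},
  {"linear":[0.58,0,-0.1],"twist":0},
  {"linear":[0.65,0,-0.12],"twist":0},
  {"linear":[0.73,0,-0.13],"twist":0},
  {"linear":[0.81,0,-0.13],"twist":0},
  {"linear":[0.9,0,-0.13],"twist":0},
  {"linear":[1,0,-0.13],"twist":0},
  {"linear":[1,0,-0.13],"twist":0},
])

```text
time_s: 4.0
tcp_pos: [553.8, 3.8, 163.2]
tool_rot: [[0.99, -0.138, 0.0], [-0.138, -0.99, -0.0], [0.0, 0.0, -1.0]]
force: [0.2, -0.2, 0.1]
gripper_width: 0.3
gripper_force: 0.0
```

```bash
python3 g.py
python3 - <<'E'
from h import *
c=camera("side"); cv2.imwrite("pics/s2.png",cv2.resize(c["img"][150:370,180:370],None,fx=2.6,fy=2.6))
E
```

```text
4.0 [553.8   3.8 163.2] [[0.99, -0.138, 0.0], [-0.138, -0.99, -0.0], [0.0, 0.0, -1.0]] 0.28719939878855394 [ 0.18790418 -0.24556535  0.05233845]
A [-1.560e+01 -2.302e+02  1.000e-01]
B [-1.270e+01 -1.145e+02  1.000e-01]
C [-14.1  -1.2   0.2]
```

View pics/s2.png

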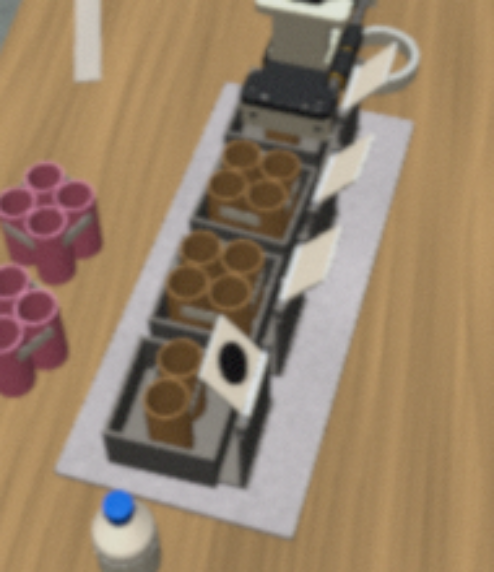

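Run:
```python
from h import *
p=arm.sense()["tcp_pos"]
for n in("side","top"):
    c=camera(n);
    for q in (p,p+[0,0,66],np.array([540,7,115])):
        x=c["world_to_cam"]@[*q,1]; u=np.array([x[0]/x[2]*c["fx"]+c["cx"],x[1]/x[2]*c["fy"]+c["cy"]]); print(n,u.round(),(u-[180,150])*2.6)
    if n=="top": cv2.imwrite("pics/t2.png",cv2.resize(c["img"][150:290,150:380],None,fx=3.4,fy=3.4))
    W=cloud(c); m=(W[...,2]>100)&(abs(W[...,0]-548)<90)&(abs(W[...,1]-10)<50)
    print(np.histogram(W[m][:,2],bins=range(100,400,20)))
```

```text
side [300. 204.] [310.97970512 141.65544159]
side [300. 185.] [312.76103867  92.05847392]
side [304. 219.] [322.90215955 178.9424379 ]
(array([ 75, 104,  96,  46,   0,   0,   0,   0,  21, 197, 195, 174, 189,
       609]), array([100, 120, 140, 160, 180, 200, 220, 240, 260, 280, 300, 320, 340,
       360, 380]))
top [287. 220.] [277.27600868 182.05773807]
top [287. 217.] [278.63056575 172.93356442]
top [285. 228.] [273.33945141 202.14110205]
(array([ 18, 103, 148,  57,   0,   0,   0,   0,  17, 175,  40,   0,   2,
        88]), array([100, 120, 140, 160, 180, 200, 220, 240, 260, 280, 300, 320, 340,
       360, 380]))
```

View pics/t2.png

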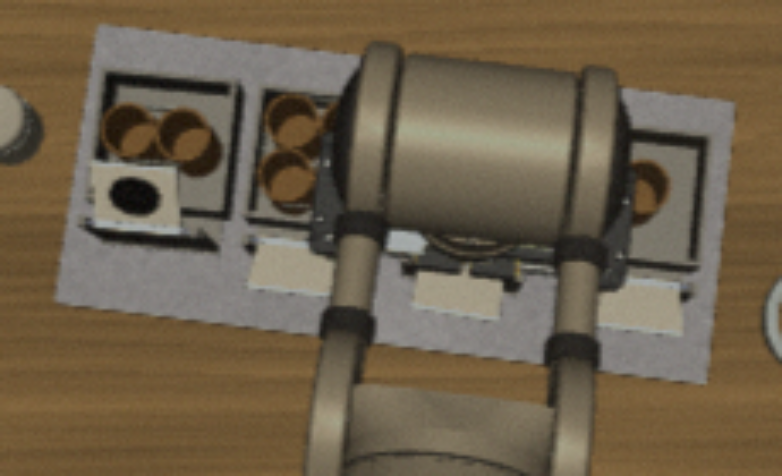

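Run:
```python
from h import *
c=camera("side"); W=cloud(c)
cv2.imwrite("pics/s3.png",cv2.resize(c["img"][130:230,250:350],None,fx=6,fy=6,interpolation=cv2.INTER_CUBIC))
for v in range(150,226,4): print(v,[tuple(W[v,u].round().tolist()) for u in (290,300,308)])
```

```text
150 [(572.0, 44.0, 369.0), (553.0, 40.0, 368.0), (537.0, 38.0, 369.0)]
154 [(571.0, 51.0, 365.0), (551.0, 53.0, 370.0), (535.0, 49.0, 369.0)]
158 [(571.0, 52.0, 356.0), (551.0, 55.0, 361.0), (534.0, 56.0, 364.0)]
162 [(571.0, 50.0, 343.0), (550.0, 53.0, 348.0), (535.0, 45.0, 343.0)]
166 [(571.0, 49.0, 331.0), (550.0, 53.0, 337.0), (535.0, 35.0, 322.0)]
170 [(571.0, 51.0, 321.0), (550.0, 55.0, 327.0), (nan, nan, nan)]
174 [(571.0, 52.0, 311.0), (550.0, 54.0, 315.0), (533.0, 48.0, 312.0)]
178 [(569.0, 62.0, 309.0), (549.0, 61.0, 311.0), (534.0, 37.0, 289.0)]
182 [(567.0, 75.0, 310.0), (547.0, 71.0, 309.0), (533.0, 47.0, 287.0)]
186 [(566.0, 87.0, 311.0), (546.0, 84.0, 311.0), (530.0, 81.0, 310.0)]
190 [(564.0, 97.0, 310.0), (544.0, 94.0, 310.0), (528.0, 93.0, 311.0)]
194 [(565.0, 95.0, 296.0), (544.0, 99.0, 304.0), (528.0, 93.0, 299.0)]
198 [(565.0, 88.0, 276.0), (544.0, 92.0, 283.0), (528.0, 91.0, 285.0)]
202 [(590.0, -104.0, 46.0), (544.0, 93.0, 272.0), (543.0, -139.0, 15.0)]
206 [(586.0, -72.0, 66.0), (564.0, -118.0, 18.0), (541.0, -123.0, 16.0)]
210 [(581.0, -38.0, 89.0), (559.0, -71.0, 56.0), (534.0, -21.0, 117.0)]
214 [(582.0, -41.0, 70.0), (556.0, -49.0, 65.0), (532.0, -4.0, 122.0)]
218 [(577.0, -4.0, 99.0), (554.0, -34.0, 67.0), (530.0, 17.0, 132.0)]
222 [(577.0, -6.0, 81.0), (554.0, -32.0, 53.0), (528.0, 35.0, 138.0)]
```

View pics/s3.png

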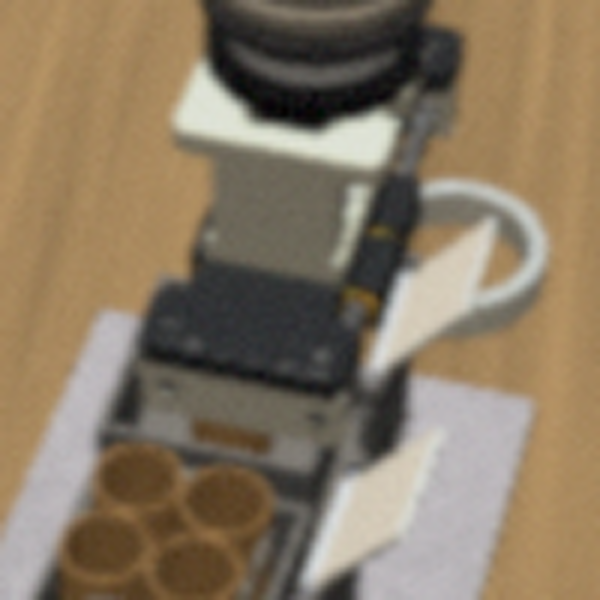

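The finger passed with no force and tag C is unmoved. The gripper body's underside is at about z 272, higher than I expected, so the tips may sit higher than assumed. I'll lift, turn the tool 90° so the side camera sees the fingertips, and measure.

>>> move_arm([
  {"linear":[0,0,-0.3],"twist":0},
  {"linear":[0,0,-0.6],"twist":0.09},
  {"linear":[-0.3,0,-0.6],"twist":0.18},
  {"linear":[-0.6,0,-0.6],"twist":0.27},
  {"linear":[-0.9,0,-0.6],"twist":0.36},
  {"linear":[-1,0,-0.6],"twist":0.45},
  {"linear":[-1,0,-0.6],"twist":0.54},
  {"linear":[-1,0,-0.6],"twist":0.63},
  {"linear":[-1,0,-0.6],"twist":0.72},
  {"linear":[-1,0,-0.6],"twist":0.81},
  {"linear":[-1,0,-0.6],"twist":0.9},
  {"linear":[-1,0,-0.6],"twist":0.9},
])

```text
time_s: 5.4
tcp_pos: [453.2, 17.9, 223.6]
tool_rot: [[0.018, -1.0, 0.0], [-1.0, -0.018, -0.0], [0.0, -0.0, -1.0]]
force: [-0.4, 0.1, -1.0]
gripper_width: 0.5
gripper_force: 0.0
```

```bash
python3 g.py
python3 - <<'E'
from h import *
c=camera("side"); W=cloud(c); p=arm.sense()["tcp_pos"]
x=c["world_to_cam"]@[*p,1]; u,v=[int(t) for t in (x[0]/x[2]*c["fx"]+c["cx"],x[1]/x[2]*c["fy"]+c["cy"])]
im=c["img"].copy(); cv2.circle(im,(u,v),1,(0,0,255),-1)
cv2.imwrite("pics/s4.png",cv2.resize(im[v-70:v+80,u-75:u+75],None,fx=4,fy=4,interpolation=cv2.INTER_CUBIC)); print(u,v)
for r in range(v-50,v+8,3): print(r,[tuple(W[r,u+d].round().tolist()) for d in (-10,-4,0,4)])
E
```

```text
5.4 [453.2  17.9 223.6] [[0.018, -1.0, 0.0], [-1.0, -0.018, -0.0], [0.0, -0.0, -1.0]] 0.5277649205542257 [-0.44177691  0.07190749 -1.0033782 ]
A [-214.  -120.7   60.6]
B [ -99.2 -105.6   60.6]
C [ 12.5 -86.6  60.7]
343 196
146 [(488.0, 38.0, 386.0), (476.0, 36.0, 386.0), (468.0, 35.0, 385.0), (461.0, 40.0, 391.0)]
149 [(487.0, 39.0, 379.0), (475.0, 38.0, 380.0), (468.0, 40.0, 382.0), (460.0, 40.0, 384.0)]
152 [(487.0, 43.0, 375.0), (475.0, 44.0, 377.0), (467.0, 44.0, 378.0), (459.0, 39.0, 375.0)]
155 [(486.0, 43.0, 367.0), (474.0, 42.0, 368.0), (466.0, 44.0, 371.0), (459.0, 46.0, 373.0)]
158 [(487.0, -348.0, -1.0), (473.0, 40.0, 357.0), (465.0, 38.0, 357.0), (458.0, 41.0, 361.0)]
161 [(486.0, -331.0, 2.0), (473.0, 42.0, 351.0), (465.0, 43.0, 353.0), (457.0, 41.0, 353.0)]
164 [(484.0, 48.0, 347.0), (472.0, 52.0, 352.0), (464.0, 53.0, 354.0), (456.0, 51.0, 353.0)]
167 [(483.0, 51.0, 342.0), (471.0, 54.0, 347.0), (463.0, 53.0, 347.0), (456.0, 54.0, 348.0)]
170 [(483.0, 54.0, 337.0), (471.0, 53.0, 338.0), (463.0, 52.0, 337.0), (453.0, 21.0, 308.0)]
173 [(482.0, -281.0, 0.0), (469.0, 29.0
[... 299 characters left out ...]
 28.0, 279.0), (450.0, 28.0, 280.0)]
185 [(478.0, -231.0, -1.0), (461.0, -230.0, 3.0), (458.0, 30.0, 272.0), (449.0, 29.0, 272.0)]
188 [(477.0, -221.0, -4.0), (460.0, -221.0, -0.0), (448.0, -221.0, 1.0), (436.0, -224.0, 0.0)]
191 [(476.0, -203.0, 3.0), (459.0, -210.0, -2.0), (447.0, -210.0, -0.0), (436.0, -211.0, 0.0)]
194 [(475.0, -195.0, -1.0), (458.0, -195.0, 1.0), (446.0, -197.0, 1.0), (435.0, -201.0, -1.0)]
197 [(475.0, -173.0, 10.0), (457.0, -177.0, 8.0), (446.0, -187.0, -0.0), (434.0, -186.0, 2.0)]
200 [(474.0, -160.0, 11.0), (456.0, -174.0, -1.0), (445.0, -172.0, 3.0), (434.0, -170.0, 7.0)]
203 [(473.0, -147.0, 12.0), (456.0, -162.0, -1.0), (444.0, -161.0, 2.0), (433.0, -163.0, 1.0)]
```

View pics/s4.png

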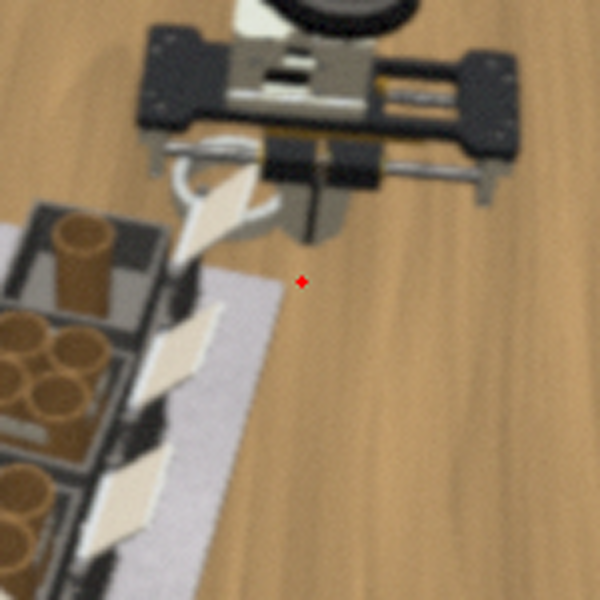

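The reported TCP (red dot, crop 302,282) lies about 44 mm below the real fingertips (crop 315,240), so the fingers went over the tag. I'll measure the offset and the lowest parts of the gripper body.

Run:
```python
from h import *
p=arm.sense()["tcp_pos"]; R=arm.sense()["tool_rot"]
for n in ("side","top"):
    W=cloud(camera(n)); Q=(W-p)@R
    m=(W[...,2]>200)&(abs(Q[...,0])<150)&(abs(Q[...,1])<150)&(W[...,2]<420)
    P=Q[m]
    for lo in range(-110,110,10):
        b=P[(P[:,1]>=lo)&(P[:,1]<lo+10)]
        if len(b)>3: k=b[b[:,2].argsort()[-3:]]; print(n,lo,"lowest height over TCP",(-k[:,2]).round(), "x",k[:,0].round())
    f=P[-P[:,2]<75]; print(f[:,1].min(),f[:,1].max(),f[:,0].min(),f[:,0].max(),len(f))
```

```text
side -100 lowest height over TCP [135. 133. 130.] x [-34. -35. -35.]
side -90 lowest height over TCP [107. 105. 105.] x [-35. -34. -34.]
side -80 lowest height over TCP [114. 111. 108.] x [-34. -34. -33.]
side -70 lowest height over TCP [117. 117. 116.] x [-30. -29. -29.]
side -60 lowest height over TCP [118. 118. 118.] x [-29. -30. -29.]
side -50 lowest height over TCP [117. 117. 115.] x [-29. -29. -28.]
side -40 lowest height over TCP [118. 115. 114.] x [-32. -35. -37.]
side -30 lowest height over TCP [111. 110. 109.] x [-36. -35. -34.]
side -20 lowest height over TCP [51. 50. 48.] x [-10.  -9. -10.]
side -10 lowest height over TCP [42. 40. 38.] x [-10.  -7.  -8.]
side 0 lowest height over TCP [44. 42. 41.] x [-10.  -8. -10.]
side 10 lowest height over TCP [49. 48. 48.] x [ -8. -10. -10.]
side 20 lowest height over TCP [110. 110. 110.] x [-35. -35. -35.]
side 30 lowest height over TCP [117. 117. 116.] x [ 25. -29. -28.]
side 40 lowest height over TCP [117. 117. 116.] x [ 24. -28. -29.]
side 50 lowest height over TCP [117. 116. 116.] x [-29.  25.  25.]
side 60 lowest height over TCP
[... 564 characters left out ...]
.] x [32. 30. 32.]
top 30 lowest height over TCP [120. 119. 118.] x [-26. -28. -28.]
top 40 lowest height over TCP [117. 117. 115.] x [-29.  33. -28.]
top 50 lowest height over TCP [117. 117. 117.] x [ 31.  33. -25.]
top 60 lowest height over TCP [118. 117. 117.] x [ 32.  32. -29.]
top 70 lowest height over TCP [142. 142. 142.] x [-25.  36.  29.]
top 80 lowest height over TCP [142. 142. 142.] x [ 34. -20.  38.]
top 90 lowest height over TCP [143. 143. 141.] x [ 2. -3. 23.]Traceback (most recent call last):
  File "<stdin>", line 10, in <module>
    return umr_minimum(a, axis, None, out, keepdims, initial, where)
ValueError: zero-size array to reduction operation minimum which has no identity
```

The real tips are about 41 mm above the reported TCP, while x and y match. I'll use TCP z ≈ 110 for tips at about 150. Forward (bin +x) is now tool -y.

>>> move_arm([
  {"linear":[0,0,0.3],"twist":0.05},
  {"linear":[0,0,0.6],"twist":0.1},
  {"linear":[0,0,0.9],"twist":0.1},
  {"linear":[0,0,1],"twist":0.1},
  {"linear":[0,0,1],"twist":0.1},
])

```text
time_s: 6.05
tcp_pos: [451.5, 10.4, 122.5]
tool_rot: [[-0.126, -0.992, -0.0], [-0.992, 0.126, 0.013], [-0.013, 0.002, -1.0]]
force: [0.5, 0.2, 0.4]
gripper_width: 0.8
gripper_force: 0.0
```

>>> move_arm([
  {"linear":[0,-0.1,0.14],"twist":0},
  {"linear":[0,-0.24,0.14],"twist":0},
  {"linear":[0,-0.31,0.13],"twist":0},
  {"linear":[0,-0.37,0.1],"twist":0},
  {"linear":[0,-0.44,0.065],"twist":0},
  {"linear":[0,-0.5,0.045],"twist":0},
  {"linear":[0,-0.57,0.025],"twist":0},
  {"linear":[0,-0.65,0.01],"twist":0},
  {"linear":[0,-0.74,0.01],"twist":0},
  {"linear":[0,-0.84,0.01],"twist":0},
  {"linear":[0,-0.92,0.01],"twist":0},
  {"linear":[0,-0.92,0.01],"twist":0},
])

```text
time_s: 7.25
tcp_pos: [544.3, -2.7, 122.0]
tool_rot: [[-0.125, -0.992, 0.003], [-0.992, 0.125, 0.014], [-0.015, -0.001, -1.0]]
force: [0.3, 0.5, -0.2]
gripper_width: 0.5
gripper_force: 0.0
```

```bash
python3 g.py
python3 - <<'E'
from h import *
c=camera("side"); cv2.imwrite("pics/s5.png",cv2.resize(c["img"][150:370,180:370],None,fx=2.6,fy=2.6))
E
```

```text
7.25 [544.3  -2.7 122. ] [[-0.125, -0.992, 0.003], [-0.992, 0.125, 0.014], [-0.015, -0.001, -1.0]] 0.47831877027598874 [ 0.34992109  0.53907302 -0.18419218]
A [-238.6    4.2  -37.5]
B [-122.9    2.7  -39.2]
C [ -9.7   5.5 -40.9]
```

View pics/s5.png

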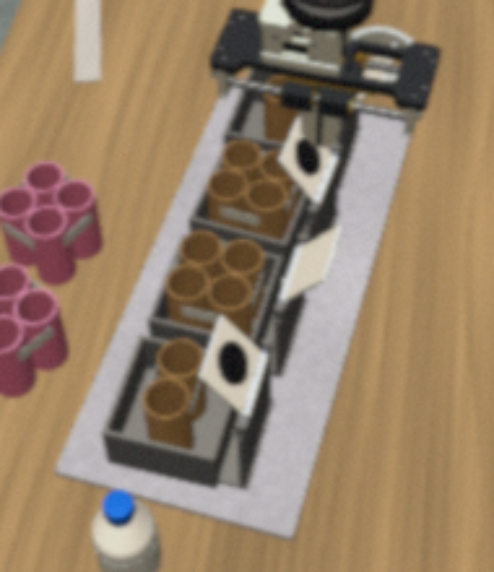

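Tag C now shows its disc, leaning over its tray (307,155). Next is tag B (310,262).

>>> move_arm([
  {"linear":[0,0.3,0],"twist":0},
  {"linear":[0,0.6,0],"twist":0},
  {"linear":[0,0.9,0],"twist":0},
  {"linear":[-0.3,0.9,0],"twist":0},
  {"linear":[-0.6,0.9,0],"twist":0},
  {"linear":[-0.9,0.9,0],"twist":0},
  {"linear":[-1,0.9,0],"twist":0},
  {"linear":[-1,0.9,0],"twist":0},
])

```text
time_s: 8.1
tcp_pos: [463.1, 73.1, 118.6]
tool_rot: [[-0.074, -0.997, 0.01], [-0.994, 0.075, 0.076], [-0.077, -0.004, -0.997]]
force: [0.1, 0.1, 0.3]
gripper_width: 0.1
gripper_force: 0.0
```

>>> move_arm([
  {"linear":[-0.23,-0.03,0.14],"twist":0},
  {"linear":[-0.23,-0.24,0.14],"twist":0},
  {"linear":[-0.23,-0.31,0.13],"twist":0},
  {"linear":[-0.23,-0.37,0.1],"twist":0},
  {"linear":[-0.23,-0.44,0.065],"twist":0},
  {"linear":[-0.23,-0.5,0.045],"twist":0},
  {"linear":[-0.23,-0.57,0.025],"twist":0},
  {"linear":[-0.23,-0.65,0.01],"twist":0},
  {"linear":[-0.23,-0.74,0.01],"twist":0},
  {"linear":[-0.23,-0.84,0.01],"twist":0},
  {"linear":[-0.23,-0.92,0.01],"twist":0},
  {"linear":[-0.23,-0.92,0.01],"twist":0},
])

```text
time_s: 9.3
tcp_pos: [556.2, 79.0, 118.6]
tool_rot: [[-0.06, -0.998, 0.013], [-0.994, 0.061, 0.091], [-0.092, -0.007, -0.996]]
force: [-0.2, -0.3, 0.1]
gripper_width: 0.5
gripper_force: 0.0
```

```bash
python3 g.py
python3 - <<'E'
from h import *
W=cloud(camera("side"))
s=arm.sense()
for n,h in dict(A=(570,234),B=(557,119),C=(540,7),D=(527,-118)).items():
    Q=(W[...,:2]-h)@np.array([[.99,.137],[-.137,.99]])
    m=(abs(Q[...,1])<35)&(abs(Q[...,0])<50)&(W[...,2]>130)&(W[...,2]<168)
    print(n,m.sum(),np.median(Q[...,0][m]))
E
```

```text
9.3 [556.2  79.  118.6] [[-0.06, -0.998, 0.013], [-0.994, 0.061, 0.091], [-0.092, -0.007, -0.996]] 0.5086512159397831 [-0.17577128 -0.26878976  0.11076423]
A [-159.    -4.6  -29.9]
B [-43.9   1.4 -40.5]
C [ 68.4  11.5 -51. ]
A 421 22.493463685024217
B 250 -25.727171980591216
C 0 nan
D 164 -26.461089592048772
  return _methods._mean(a, axis=axis, dtype=dtype,
  ret = ret.dtype.type(ret / rcount)
```

>>> move_arm([
  {"linear":[0,0.3,0],"twist":0},
  {"linear":[0,0.6,0],"twist":0},
  {"linear":[0,0.9,0],"twist":0},
  {"linear":[0,0.95,0],"twist":0},
  {"linear":[0,0.95,-0.3],"twist":-0.09},
  {"linear":[0,0.95,-0.6],"twist":-0.18},
  {"linear":[0,0.95,-0.8],"twist":-0.27},
  {"linear":[0,0.95,-0.8],"twist":-0.36},
  {"linear":[0,0.95,-0.8],"twist":-0.45},
  {"linear":[0,0.95,-0.8],"twist":-0.54},
  {"linear":[0,0.95,-0.8],"twist":-0.63},
  {"linear":[0,0.95,-0.8],"twist":-0.72},
])

```text
time_s: 10.55
tcp_pos: [459.7, 77.6, 198.0]
tool_rot: [[0.88, -0.474, 0.013], [-0.473, -0.876, 0.091], [-0.032, -0.087, -0.996]]
force: [-0.4, 0.9, -0.4]
gripper_width: 0.2
gripper_force: 0.0
```

```bash
python3 g.py
python3 - <<'E'
from h import *
print(np.round(arm.sense()["joints"],1))
c=camera("side");W=cloud(c);cv2.imwrite("pics/s6.png",cv2.resize(c["img"][150:370,180:370],None,fx=2.6,fy=2.6))
for n,h in dict(A=(570,234),B=(557,119),C=(540,7),D=(527,-118)).items():
    Q=(W[...,:2]-h)@np.array([[.99,.137],[-.137,.99]])
    m=(abs(Q[...,1])<35)&(abs(Q[...,0])<50)&(W[...,2]>130)&(W[...,2]<168)
    print(n,m.sum(),np.median(Q[...,0][m]))
E
```

```text
10.55 [459.7  77.6 198. ] [[0.88, -0.474, 0.013], [-0.473, -0.876, 0.091], [-0.032, -0.087, -0.996]] 0.2461622108206364 [-0.40543137  0.87876036 -0.40428839]
A [  24.1 -186.3   50.6]
B [ 67.2 -79.4  39.9]
C [105.2  26.8  29.5]
[ -4.   12.   96.4   5.6  71.2 112.6]
A 422 22.65415888514434
B 241 -26.225266498853433
C 296 20.410567760281893
D 14 -13.204589872543545
```

Joint 6 ran into its limit, so B was missed and the tool is now tilted by about 5°. C is fine. I'll untwist the rest and plan with a helper that allows for the real tip and the tilt.

>>> move_arm([
  {"linear":[0,0,0],"twist":-0.09},
  {"linear":[0,0,0],"twist":-0.18},
  {"linear":[0,0,0],"twist":-0.227},
  {"linear":[0,0,0],"twist":-0.227},
])

```text
time_s: 11.0
tcp_pos: [459.6, 77.6, 198.0]
tool_rot: [[0.989, -0.145, 0.013], [-0.145, -0.985, 0.091], [-0.0, -0.092, -0.996]]
force: [-0.0, 0.1, 1.4]
gripper_width: 0.1
gripper_force: 0.0
```

```bash
cat > plan.py <<'E'
import sys
from h import *
H=dict(A=(570,234),B=(557,121),C=(540,7),D=(527,-118))
s=arm.sense();p=s["tcp_pos"];R=s["tool_rot"]
tip=p-41*R[:,2]; ex=np.array([.9905,-.137,0]); ey=np.array([.137,.9905,0])
h=np.array([*H[sys.argv[1]],0])
print(s["time_s"],"tip d,y,z",((tip-h)@ex).round(1),((tip-h)@ey).round(1),tip[2].round(1),"R",R.round(3).tolist(),s["joints"].round(1))
for a in sys.argv[2:]:   # tip targets d,z
    d,y,z=map(float,a.split(","))
    print(a,((R.T@(h+d*ex+y*ey+[0,0,z]-tip))/100).round(3))
E
python3 plan.py B -80,0,150 -46,0,150 -36,0,156 -20,0,161 -10,0,163 14,0,163; python3 plan.py A 90,0,230
```

```text
11.0 tip d,y,z -90.5 -60.1 238.8 R [[0.989, -0.145, 0.013], [-0.145, -0.985, 0.091], [-0.0, -0.092, -0.996]] [-4.  12.  96.4  5.6 71.2 92.6]
-80,0,150 [ 0.101 -0.517  0.94 ]
-46,0,150 [ 0.441 -0.52   0.94 ]
-36,0,156 [ 0.541 -0.527  0.88 ]
-20,0,161 [ 0.701 -0.533  0.83 ]
-10,0,163 [ 0.801 -0.535  0.81 ]
14,0,163 [ 1.041 -0.537  0.81 ]
11.0 tip d,y,z -87.9 -173.8 238.8 R [[0.989, -0.145, 0.013], [-0.145, -0.985, 0.091], [-0.0, -0.092, -0.996]] [-4.  12.  96.4  5.6 71.2 92.6]
90,0,230 [ 1.765 -1.738  0.249]
```

>>> move_arm([
  {"linear":[0.05,-0.3,0],"twist":0},
  {"linear":[0.1,-0.52,0.3],"twist":0},
  {"linear":[0.1,-0.52,0.6],"twist":0},
  {"linear":[0.1,-0.52,0.9],"twist":0},
  {"linear":[0.1,-0.52,0.94],"twist":0},
  {"linear":[0.1,-0.52,0.94],"twist":0},
])

```text
time_s: 11.6
tcp_pos: [477.8, 136.0, 109.0]
tool_rot: [[0.989, -0.145, 0.011], [-0.146, -0.985, 0.091], [-0.002, -0.092, -0.996]]
force: [0.5, -0.2, 0.0]
gripper_width: 0.3
gripper_force: 0.0
```

>>> move_arm([
  {"linear":[0.18,0,0],"twist":0},
  {"linear":[0.3,0,0],"twist":0},
  {"linear":[0.35,0,-0.02],"twist":0},
  {"linear":[0.41,-0.01,-0.05],"twist":0},
  {"linear":[0.48,-0.01,-0.08],"twist":0},
  {"linear":[0.55,-0.01,-0.1],"twist":0},
  {"linear":[0.62,-0.02,-0.12],"twist":0},
  {"linear":[0.7,-0.02,-0.13],"twist":0},
  {"linear":[0.78,-0.02,-0.13],"twist":0},
  {"linear":[0.86,-0.02,-0.13],"twist":0},
  {"linear":[0.94,-0.02,-0.13],"twist":0},
  {"linear":[0.94,-0.02,-0.13],"twist":0},
])

```text
time_s: 12.8
tcp_pos: [572.0, 123.0, 121.8]
tool_rot: [[0.99, -0.143, 0.013], [-0.144, -0.985, 0.091], [-0.0, -0.092, -0.996]]
force: [0.7, 0.2, -0.6]
gripper_width: -0.0
gripper_force: 0.0
```

>>> move_arm([
  {"linear":[0,0,-0.3],"twist":0},
  {"linear":[0,0,-0.6],"twist":0},
  {"linear":[0,0,-0.9],"twist":0},
  {"linear":[0,0,-0.9],"twist":0},
])

```text
time_s: 13.2
tcp_pos: [572.0, 115.0, 216.3]
tool_rot: [[0.99, -0.143, 0.021], [-0.144, -0.985, 0.092], [0.007, -0.094, -0.996]]
force: [0.2, 0.0, -0.8]
gripper_width: 0.7
gripper_force: 0.0
```

```bash
cat > tags.py <<'E'
from h import *
for cam in("side","top"):
  W=cloud(camera(cam))
  for n,h in dict(A=(570,234),B=(557,119),C=(540,7),D=(527,-118)).items():
    Q=(W[...,:2]-h)@np.array([[.99,.137],[-.137,.99]])
    m=(abs(Q[...,1])<35)&(abs(Q[...,0])<50)&(W[...,2]>130)&(W[...,2]<168)
    print(cam,n,m.sum(),np.median(Q[...,0][m]) if m.any() else "")
E
python3 tags.py; python3 plan.py A 80,0,230 80,0,160; python3 plan.py B 0,0,160
```

```text
side A 425 22.404926313403898
side B 353 20.161795540831392
side C 167 14.243832605007547
side D 166 -26.070344510984416
top A 150 24.855384364438805
top B 0 
top C 202 21.62439580796307
top D 281 -25.02690544505725
13.3 tip d,y,z 16.1 -121.6 252.8 R [[0.99, -0.143, 0.013], [-0.144, -0.985, 0.092], [0.0, -0.092, -0.996]] [ 0.6 23.6 77.6  5.4 78.1 97.8]
80,0,230 [ 0.631 -1.194  0.34 ]
80,0,160 [ 0.631 -1.129  1.037]
13.3 tip d,y,z 13.5 -7.9 252.8 R [[0.99, -0.143, 0.013], [-0.144, -0.985, 0.092], [0.0, -0.092, -0.996]] [ 0.6 23.6 77.6  5.4 78.1 97.8]
0,0,160 [-0.136  0.008  0.931]
```

B is over (+20). Next is tag A: cross high to its tray side, then descend.

>>> move_arm([
  {"linear":[0.3,-0.2,0],"twist":0},
  {"linear":[0.5,-0.5,0],"twist":0},
  {"linear":[0.65,-0.8,0],"twist":0},
  {"linear":[0.65,-1,0],"twist":0},
  {"linear":[0.65,-1,0],"twist":0},
])

```text
time_s: 13.8
tcp_pos: [647.8, 207.0, 218.4]
tool_rot: [[0.99, -0.14, 0.009], [-0.141, -0.986, 0.092], [-0.004, -0.092, -0.996]]
force: [-0.0, 1.2, -0.4]
gripper_width: 0.6
gripper_force: 0.0
```

```bash
python3 plan.py A 82,0,152 82,0,160 46,0,150 -16,0,163
```

```text
13.8 tip d,y,z 80.9 -19.9 259.2 R [[0.99, -0.14, 0.009], [-0.141, -0.986, 0.092], [-0.004, -0.092, -0.996]] [  8.5  34.5  58.4   5.1  85.8 106.3]
82,0,152 [ 0.014 -0.099  1.086]
82,0,160 [ 0.014 -0.107  1.006]
46,0,150 [-0.346 -0.096  1.107]
-16,0,163 [-0.966 -0.106  0.98 ]
```

>>> move_arm([
  {"linear":[0,-0.1,0.3],"twist":0},
  {"linear":[0,-0.1,0.6],"twist":0},
  {"linear":[0,-0.1,0.9],"twist":0},
  {"linear":[0,-0.1,1],"twist":0},
  {"linear":[0,-0.1,1],"twist":0},
])

```text
time_s: 14.3
tcp_pos: [649.7, 222.5, 120.0]
tool_rot: [[0.99, -0.144, 0.008], [-0.144, -0.985, 0.09], [-0.005, -0.091, -0.996]]
force: [-0.4, -0.4, 0.1]
gripper_width: -0.2
gripper_force: 0.0
```

>>> move_arm([
  {"linear":[-0.1,0,0.09],"twist":0},
  {"linear":[-0.25,0,0.09],"twist":0},
  {"linear":[-0.33,0,0.09],"twist":0},
  {"linear":[-0.39,0,0.06],"twist":0},
  {"linear":[-0.46,0,0.03],"twist":0},
  {"linear":[-0.53,0,0],"twist":0},
  {"linear":[-0.6,0,-0.02],"twist":0},
  {"linear":[-0.68,0,-0.03],"twist":0},
  {"linear":[-0.77,0,-0.03],"twist":0},
  {"linear":[-0.87,0,-0.03],"twist":0},
  {"linear":[-0.97,0,-0.03],"twist":0},
  {"linear":[-0.97,0,-0.03],"twist":0},
])

```text
time_s: 15.5
tcp_pos: [553.6, 237.3, 125.4]
tool_rot: [[0.99, -0.142, 0.012], [-0.143, -0.986, 0.091], [-0.002, -0.092, -0.996]]
force: [0.3, -0.0, -0.8]
gripper_width: 0.2
gripper_force: 0.0
```

>>> move_arm([
  {"linear":[0,0,-0.3],"twist":0},
  {"linear":[0,0,-0.6],"twist":0},
  {"linear":[0,0,-0.9],"twist":0},
  {"linear":[-0.3,0,-0.9],"twist":0},
  {"linear":[-0.6,0,-0.9],"twist":0},
  {"linear":[-0.9,0,-0.9],"twist":0},
  {"linear":[-1,0,-0.9],"twist":0},
])

```text
time_s: 16.2
tcp_pos: [453.0, 243.4, 215.3]
tool_rot: [[0.99, -0.142, 0.012], [-0.143, -0.986, 0.092], [-0.001, -0.092, -0.996]]
force: [-0.1, -0.9, -0.0]
gripper_width: 0.2
gripper_force: 0.0
```

```bash
python3 tags.py; python3 plan.py A
python3 - <<'E'
from h import *
c=camera("side"); cv2.imwrite("pics/s7.png",cv2.resize(c["img"][150:370,150:370],None,fx=2.6,fy=2.6))
E
```

```text
side A 298 -24.19804631016862
side B 350 20.05628380674797
side C 299 20.33804008955108
side D 142 -24.05736076810932
top A 127 -17.896732453821123
top B 353 21.998572303067288
top C 348 22.314348514166404
top D 283 -24.756016169730145
16.3 tip d,y,z -115.6 -10.3 256.4 R [[0.99, -0.142, 0.014], [-0.143, -0.986, 0.092], [0.0, -0.093, -0.996]] [ 16.2  15.4  89.    5.   73.4 113.1]
```

View pics/s7.png

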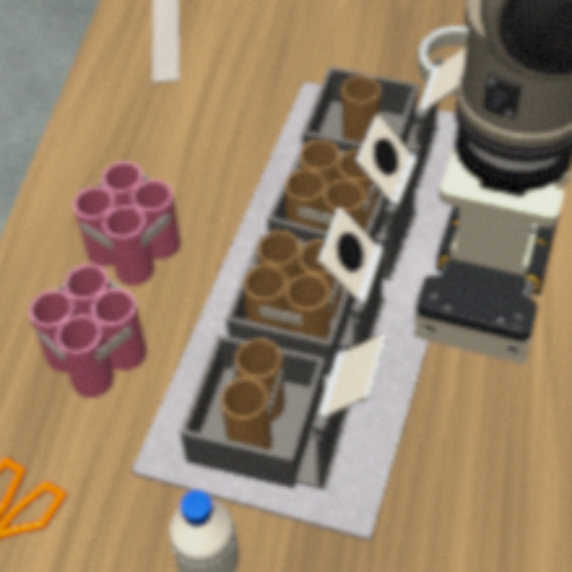

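The two full bins show their discs (386,157 and 350,252). The two-tube bin (352,375) and the one-tube bin (442,80) show plain faces leaning towards the robot. The arm is clear.

```bash
python3 -c "
from cell import arm
print(arm.close_job())"
```

```text
the job is handed in; nothing more can be done
None
```

The job is handed in: both full bins have their tags over the trays with the disc up, and the two-tube and one-tube bins have theirs leaning towards the robot with the plain face up; nothing else in view was moved, and the last move ended at about 16 s of the 45 s limit.

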